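# Hook the jar tray out from under the paint shelf

### The job

Two trays are pushed in under the low paint shelf, their pull eyes out of a hand's reach. Take the hooked rod by its wooden handle, drop its prong into the eye of the tray that carries the single tall stoppered jar, and draw that tray straight out until its front wall stands a few centimetres in front of the shelf's edge; then stand the rod upright on the bench again and let go of it. Move the tray with the hook only, not with the gripper, and leave the other tray, with the two squat tins, where it is.

Things in the scene. Friction and masses are not known exactly. Their poses are not given: they have to be found in the camera images.
- hook: Wooden handle block 110 x 24 x 46 mm tall on its 24 mm wide base (middle at x -180 mm, front end -125); from it an 8 mm steel rod, axis 40 mm up, runs along +x to an 8 mm prong bent straight down, tip 5 mm above base level. 0.22 kg, balance 25 mm ahead of handle's middle. Origin: under the prong, level with the base; x handle to prong, z up. (The straight wooden-handled scriber is not it.)
- tray: Loose aluminium tray 200 x 76 mm, 0.45 kg, one stoppered amber jar (56 mm wide, top 91 mm up) fixed at its far end, seen behind the shelf. Flat-lying steel eye in mid front: hole 34 mm, 8 mm bar 21 to 29 mm above the bench. Origin: on the bench under the eye's centre; x runs back along the tray (pull towards -x), z up. Front wall (34 mm high) outer face at x +34 mm, far end +234; sides 22 mm high.
- other_tray: The tray to leave alone: same tray, eye, origin and axes as the wanted one, but with two squat tins (44 and 48 mm wide, tops 38 mm above the bench) at its far end instead of the jar. The trays lie side by side, eyes about 110 mm apart, in either order.
- shelf: Fixed plywood board 150 deep (x) x 360 wide (y) x 18 mm, underside 110 mm above the bench; 14 mm square legs at the corners (x +-66, y +-171 mm); jars on top, up to 68 mm above it. Origin: on the bench under its middle; x from the open front to the back, z up; front edge at x -75 mm, back edge +75. Eyes start 35 to 60 mm behind the front edge; trays lie within 3 degrees of the shelf's x.
Mind the look-alikes: they are no part of the job. What is shaped like the hook but blue is not meant.

How it is judged (in metres and radians):
On the way, in this order (a step that is already met when the one before it is completed fails the run):
1. the hooked rod has been lifted off the bench (height (world z) of hook above 0.018 m), for 0.1 s.
2. the prong is down inside the wanted tray's eye while the eye is still under the shelf (horizontal distance between hook and tray below 0.017 m and height (world z) of hook below 0.015 m and x of tray in the frame of shelf above -0.075 m), for 0.1 s.
At the end, for the whole second after the job is handed in: The jar tray rests flat on the bench, front wall 5 to 96 mm in front of the shelf's edge (eye 39 to 130 mm); the hooked rod stands at rest on its handle on the bench, within 8 degrees of upright, prong in the eye or not; the other tray is within 20 mm of its start (x of tray in the frame of shelf between -0.205 and -0.114 m and height (world z) of each of tray, hook below 0.01 m and angle between each of tray, hook's own z axis and vertical below 0.15 rad and linear speed of each of tray, hook below 0.02 m/s and distance of other_tray from where it was at the start of the episode below 0.02 m); the robot touches nothing.
It fails at once if the gripper or arm touches the wanted tray (contact force between any of the fingers, the arm and tray above 1 N).
It fails at once if the other tray is moved more than 20 mm (distance of other_tray from where it was at the start of the episode above 0.02 m).
It fails at once if the wanted tray is tipped (angle between tray's own z axis and vertical above 0.35 rad).
It also fails if it takes over 48 s, if anything falls off the work surface, if the arm or the gripper's body presses on something with over 40 N, if the wrist force passes 120 N, or if a joint passes its speed limit or range.

### The arm

A 6-joint arm with a two-finger parallel gripper is mounted at the origin on the work surface. World frame = base frame: x ahead of the robot, y to its left, z up, the work surface at z = 0. Lengths are in mm, angles in rad, forces in N, time in s.
With the tool pointing down it reaches from about 275 to 975 mm from the base axis. Payload 8.4 kg.
Tool frame: the origin (TCP) lies at the very end of the fingers, on their centre line; the grasp point (between the pads) lies 19 mm behind it (ctrl.grip_depth is the distance from the TCP to the grasp point, in mm); x points along the fingers, y is the direction in which the jaws open and shut, and the axes are right-handed (so a half turn about x gives the same grasp; the last joint's range is limited). The gripper opens to 92 mm and grips with 3 to 60 N. Pads are 20 mm wide; open, the fingers measure 128 mm over their backs; the gripper's body (75 mm by 189 mm) begins 69 mm behind the grasp point.
Start: joints at [-1.269, 0.353, 1.633, -0, 1.155, -0.002], TCP at [186.966, -596.382, 214.583] pointing down, gripper open.
Joint ranges: [-2.63, 2.63], [-0.92, 2.1], [0.06, 2.66], [-1.3, 4.44], [0, 2.69], [-3.02, 3.02]. Speed limits (rad/s): [2.22, 2.22, 2.79, 3.14, 3.14, 3.14].

### API

Orientations are given as a rotation vector (axis times angle).
In Python, from workcell import ctrl, viewer, recognise, masks_of, place_of gives the robot as it stands. The module is installed in compiled form; this text tells all that it offers. Calls block until the motion is done:
- ctrl.movep(position, orientation): joint-space move of the TCP to a pose.
- ctrl.move_linear(position, orientation=None, v=150, force_limit=None): straight line of the TCP; orientation=None keeps the orientation; v is the mean speed in mm/s. With force_limit (N) it stops when the force on the tool has changed by that much, and returns True; else False.
- ctrl.set_joints(angles): joint-space move.
- ctrl.gripper_open() and ctrl.close_gripper(f_grip=None): open the fingers fully, or close them until they stop; f_grip is the grip in N (None keeps the last).
- ctrl.dwell(seconds).
- ctrl.solve_ik(position, orientation): joint angles nearest the present ones, or None.
- ctrl.observe(): the state.
- viewer.read_camera(name): name is "side" or "top" or "wrist"; returns a dict with "color" (384x512x3 uint8, red, green, blue), "mtx" (3x3 intrinsics, pixels), "world_from_camera" (4x4, takes a point from camera to world coordinates). Camera axes: x right, y down, z forward; pixel columns grow to the right and rows downward; lengths in mm; the calibration is good to about 2 mm. A picture is of the moment at which its call begins. There is no depth.
A pose or a line that the arm cannot do raises ctrl.PlanningError and nothing moves.
- ctrl.close_job(): hands the job in, once; it reports no verdict.
Trained networks look in a picture, given as the dict that the camera call returned (one of the last four; its "shot" number tells which), for a name from the list of things; names that differ only in an ending like _2 or _b are one class to them, and where a whole thing is asked for, a point or a joint stands for the part that bears it (a point fixed in the world has none). Each returns a list of dicts, best first, with "p" (0 to 1); they miss things now and then, are a little off and sometimes report something else, mostly with a low value. They report only what shows in the picture. A call takes as long as a camera call. They do not tell look-alikes from the thing itself.
- recognise(picture, target): "xyz" ([x, y, z] in mm, in world coordinates, good to about 4 mm: the middle of the surface that is visible of it).
- masks_of(picture, target): "pixels" (384x512 bool, what is visible of it).
- place_of(picture, target): "xyz" ([x, y, z] in mm, in world coordinates, good to about 4 mm: a listed point, or the origin of a listed thing).
The state is a dict: "time_s": time; "joints": joint angles; "dq": joint speeds; "effort": joint torques, N m; "tcp_pos": TCP position; "orientation": TCP orientation; "wrist_force": force on the tool from outside, world axes, zero at the start; "wrist_torque": the same for the moment, N m; "width": finger opening in mm.
Only numpy, scipy, OpenCV 4.12 (cv2) and the standard library are available. Lean on these libraries where they do the work, as an engineer would, in place of code of your own. Each camera call takes 0.05 s, during which the arm holds its last target. There are 200 camera calls.

## Working session

There is one attempt and no reset: what is moved stays moved. The work goes in short steps, each a Python script; the robot and the scene stay as the last script left them, time stands still between calls to the robot, and variables do not carry over. Pictures are saved under pics/ and viewed, about 8 in all and at most 12, crops included, and the job is handed in when it is done.

```bash
mkdir -p pics
python3 - <<'E'
from workcell import ctrl, viewer, recognise, masks_of, place_of
import cv2,numpy as np
for c in ["side","top"]:
    p=viewer.read_camera(c)
    cv2.imwrite(f"pics/{c}0.png",cv2.resize(p["color"][:,:,::-1],(800,600),interpolation=cv2.INTER_CUBIC))
    print(c,p["world_from_camera"].round(2).tolist(),p["mtx"].tolist())
    for n in ["hook","tray","other_tray","shelf"]:
        print(n,[(np.round(d["xyz"]),round(d["p"],2)) for d in place_of(p,n)],[(np.round(d["xyz"]),round(d["p"],2)) for d in recognise(p,n)])
E
```

```text
side [[1.0, -0.05, 0.07, 331.66], [-0.09, -0.53, 0.84, -683.16], [0.0, -0.84, -0.54, 587.69], [0.0, 0.0, 0.0, 1.0]] [[435.12319092988633, 0.0, 252.70586725485043], [0.0, 435.12319092988633, 192.79301077598495], [0.0, 0.0, 1.0]]
hook [(array([560.,  -9.,  -0.]), 0.97), (array([137., 378.,  -3.]), 0.72)] [(array([ 524., -195.,   46.]), 0.62), (array([265., 259.,  33.]), 0.6)]
tray [(array([636., 221.,   3.]), 0.59)] [(array([643., 255.,  17.]), 0.97), (array([ 523., -194.,   44.]), 0.63)]
other_tray [(array([535., 225.,   2.]), 0.59)] [(array([641., 255.,  16.]), 0.62), (array([536., 259.,  14.]), 0.6)]
shelf [] [(array([577., 227., 124.]), 0.73)]
top [[0.02, -1.0, 0.05, 342.17], [-1.0, -0.01, 0.01, 137.09], [-0.01, -0.05, -1.0, 1088.95], [0.0, 0.0, 0.0, 1.0]] [[467.8275070175355, 0.0, 253.26756243389437], [0.0, 467.8275070175355, 189.21392306035497], [0.0, 0.0, 1.0]]
hook [(array([556., -12.,  -0.]), 0.79), (array([137., 378.,   5.]), 0.67)] [(array([260., 274.,  50.]), 0.97), (array([ 523., -165.,   46.]), 0.62)]
tray [] [(array([641., 399.,  12.]), 0.85)]
other_tray [] [(array([535., 403.,  22.]), 0.88)]
shelf [(array([588., 247.,  -4.]), 0.87)] [(array([585., 245., 123.]), 0.81)]
```

View pics/side0.png

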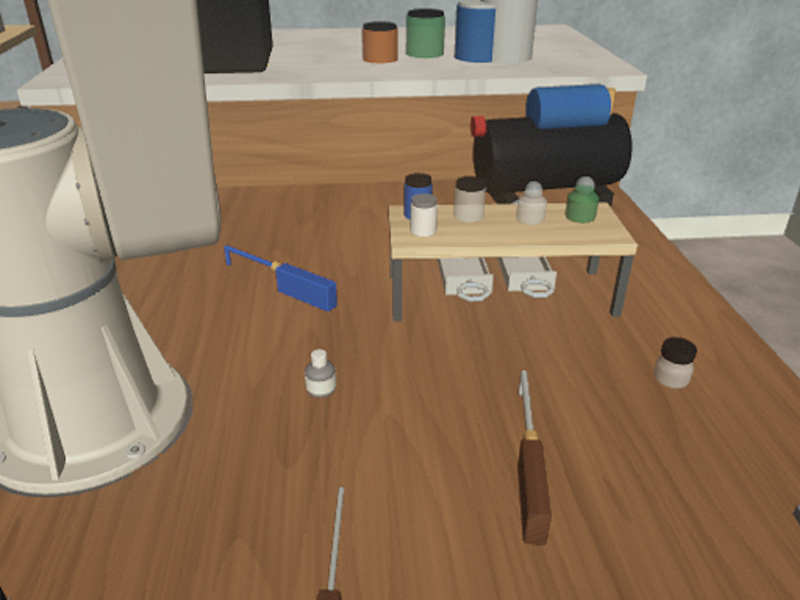

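View pics/top0.png

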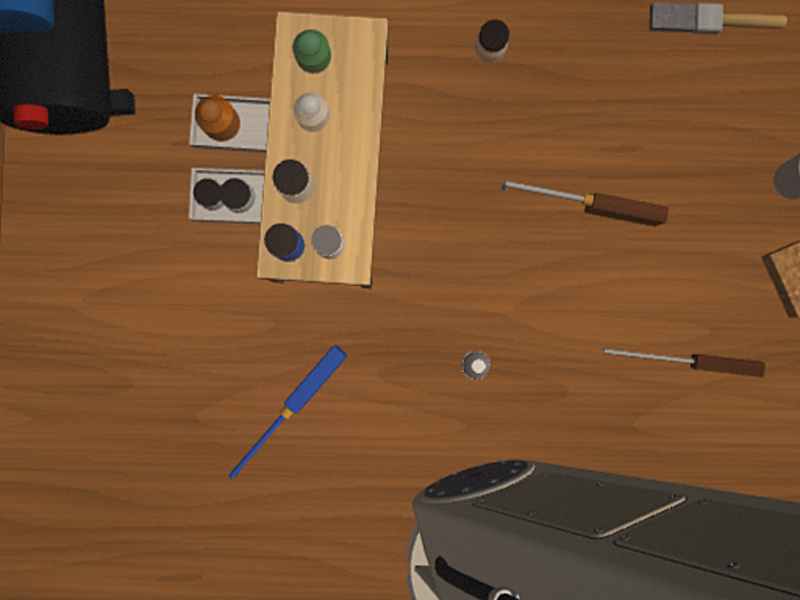

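Top view: the amber stoppered jar's tray is the upper one (215,115), with eye at side (537,287). The tins' tray is at (222,193), with eye at side (473,290). Hook candidates are brown with a bent prong (top 503,187 to 667,212), blue (230,477 to 345,350), and the straight scriber (605,350 to 763,368). The brown one fits. I'll confirm it in one enlarged crop and measure it.

```bash
cat > h.py <<'E'
from workcell import ctrl, viewer, recognise, masks_of, place_of
import cv2,numpy as np
from scipy.optimize import minimize
def proj(p,P):
    W=p["world_from_camera"];q=(np.asarray(P,float)-W[:3,3])@W[:3,:3];q=q@np.asarray(p["mtx"]).T
    return q[:,:2]/q[:,2:]
def ray(p,uv,z):
    W=p["world_from_camera"];d=W[:3,:3]@np.linalg.solve(p["mtx"],[uv[0],uv[1],1]);o=W[:3,3]
    return o+d*(z-o[2])/d[2]
def box(x0,x1,y,z0,z1): return np.array([[x,s*y,z] for x in(x0,x1) for s in(-1,1) for z in(z0,z1)],float)
HOOK=[box(-235,-125,12,0,46),box(-125,4,4,36,44),box(-4,4,4,5,44)]
def place(P,x,y,a,z=0):
    c,s=np.cos(a),np.sin(a);return P@np.array([[c,s,0],[-s,c,0],[0,0,1]])+[x,y,z]
def sil(p,parts,pose,S=4):
    m=np.zeros((384*S,512*S),np.uint8)
    for B in parts:
        h=cv2.convexHull(((proj(p,place(B,*pose))+.5)*S).astype(np.float32)); cv2.fillConvexPoly(m,np.round(h).astype(int),1)
    return cv2.resize(m.astype(np.float32),(512,384),interpolation=cv2.INTER_AREA)
def fit(views,parts,x0):
    def c(v): return sum(np.abs(sil(p,parts,v)-m).sum()/m.sum() for p,m in views)
    r=minimize(c,x0,method="Nelder-Mead",options=dict(initial_simplex=np.array([x0]+[np.add(x0,d) for d in([8,0,0],[0,8,0],[0,0,.06])]),xatol=.05,fatol=1e-4))
    return r.x,r.fun
def crop(p,u0,u1,v0,v1,w,h): return cv2.resize(p["color"][v0:v1,u0:u1,::-1],(w,h),interpolation=cv2.INTER_CUBIC)
E
python3 - <<'E'
from h import *
s=viewer.read_camera("side");t=viewer.read_camera("top")
V=[]
for p,c in((s,(340,280)),(t,(400,133))):
    ms=[d["pixels"] for d in masks_of(p,"hook")]
    for m in ms: print(m.sum(),np.argwhere(m).mean(0)[::-1].round())
    m=min(ms,key=lambda m:np.hypot(*(np.argwhere(m).mean(0)[::-1]-c)));V.append((p,m.astype(np.float32)))
for vv in (V,V[:1],V[1:]): print(fit(vv,HOOK,[558,-10,1.38]))
a=crop(s,260,420,140,200,800,300) # 5x eyes
b=crop(t,310,430,100,145,800,300)
cv2.imwrite("pics/c1.png",np.vstack([a,b]))
cv2.imwrite("pics/c2.png",crop(t,110,260,0,190,474,600))
for p in(s,t):
  for n in("tray","other_tray","shelf"):
    for d in masks_of(p,n): print(n,d["p"],d["pixels"].sum(),np.argwhere(d["pixels"]).mean(0)[::-1].round())
E
```

```text
1347 [340. 306.]
891 [189. 180.]
857 [191. 255.]
867 [391. 132.]
(array([558.07939337,  -5.67826223,   1.38531538]), np.float64(0.34882670640945435))
(array([558.38908012,  -6.02387901,   1.38569694]), np.float64(0.11001299321651459))
(array([557.02168661,  -6.57083934,   1.39304503]), np.float64(0.2250576764345169))
tray 0.79 698 [337. 176.]
other_tray 0.79 761 [298. 177.]
shelf 0.8 6959 [323. 146.]
tray 0.84 1707 [147.  79.]
other_tray 0.71 1755 [147.  79.]
other_tray 0.56 1555 [145. 125.]
other_tray 0.16 12464 [206.  95.]
shelf 0.77 12333 [206.  96.]
```

View pics/c1.png

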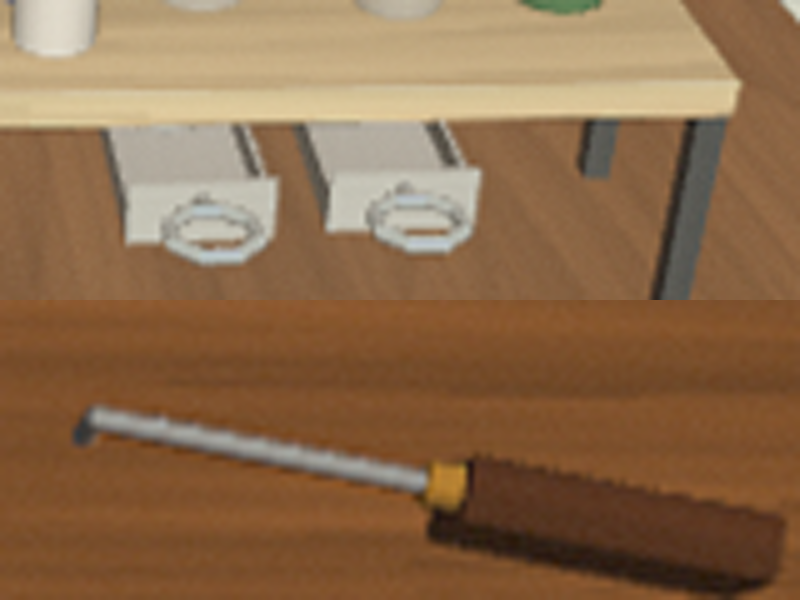

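View pics/c2.png

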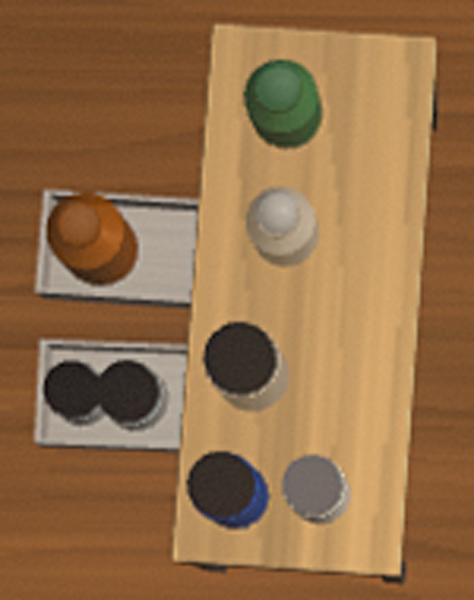

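The crops show a brown bent hook with its prong at crop (85,430), confirmed. The wanted eye is the right ring, with its hole at crop (420,218). The amber jar's tray has its far corners at (45,190) and (37,297). Next I compute positions.

Run:
```python
from h import *
s=viewer.read_camera("side");t=viewer.read_camera("top")
T=lambda u,v,z:ray(t,(110+(u+.5)/3.16-.5,(v+.5)/3.158-.5),z)
S=lambda u,v,z:ray(s,(260+(u+.5)/5-.5,140+(v+.5)/5-.5),z)
C=np.array([T(215,25,128),T(436,38,128),T(404,577,128),T(174,562,128)])  # back/+x, front/+x, front/-x, back/-x
sh=C.mean(0);print("shelf corners",C.round().tolist(),"mid",sh.round(1),np.linalg.norm(C-np.roll(C,-1,0),axis=1).round())
f=(C[0]+C[3]-C[1]-C[2])/2; f2=C[0]-C[3]+C[1]-C[2]
print("shelf yaw",np.arctan2(f[1],f[0]),np.arctan2(f2[1],f2[0])+np.pi/2)
ys=np.arctan2(f2[1],f2[0])+np.pi/2;ux=np.array([np.cos(ys),np.sin(ys)])
for n,e,fl in(("jar",S(420,219,25),(T(45,190,22),T(37,297,22),T(198,199,22),T(190,304,22))),("tins",S(213,231,25),(T(41,341,22),T(36,445,22),T(186,347,22),T(182,448,22)))):
    fl=np.array(fl);far=(fl[0]+fl[1])/2;d=far-e
    y1=fl[0]-fl[2];y2=fl[1]-fl[3]
    print(n,"eye",e.round(1),"far",far.round(1),"len(234)",np.hypot(*d[:2]).round(1),"width",np.linalg.norm(fl[0]-fl[1]).round(),"yaw",np.arctan2(d[1],d[0]),np.arctan2(y1[1],y1[0]),np.arctan2(y2[1],y2[0]),"shelf x eye",(e-sh)[:2]@ux)
# front wall corners of jar tray in side crop: bottom
print("front wall bottom L/R",S(328,231,0).round(1),"top",S(328,178,34).round(1),S(479,170,34).round(1))
print("shelf front edge bottom right (side)",S(735,118,110).round(1))
for nm,ab in(("jar",(S(104,0,0),)),):pass
# hook check: prong tip top view, handle
Tc=lambda u,v,z:ray(t,(310+(u+.5)/6.667-.5,100+(v-300+.5)/6.667-.5),z)
print("rod end top",Tc(92,417,40).round(1),"tip",Tc(82,440,5).round(1),"rod at handle",Tc(425,481,40).round(1),"handle end top corners",Tc(783,518,46).round(1),Tc(772,575,46).round(1))
print("hook fit yaw pts")
```

```text
shelf corners [[767.0, 312.0, 128.0], [760.0, 165.0, 128.0], [402.0, 180.0, 128.0], [409.0, 330.0, 128.0]] mid [584.6 246.5 128. ] [147. 359. 151. 359.]
shelf yaw 1.5211429443068931 1.5238151852341173
jar eye [640.7 225.5  25. ] far [649.4 454.8  22. ] len(234) 229.4 width 80.0 yaw 1.5329672112534574 1.5235393910846975 1.5375954325533239 shelf x eye -18.31470075749424
tins eye [535.4 223.3  25. ] far [538.9 453.4  22. ] len(234) 230.2 width 77.0 yaw 1.5556382138293756 1.542343865314825 1.5640508071334511 shelf x eye -25.537283004703617
front wall bottom L/R [603.8 258.3   0. ] top [599.8 254.6  34. ] [678.6 255.9  34. ]
shelf front edge bottom right (side) [762.1 163.7 110. ]
rod end top [557.6  -7.8  40. ] tip [556.6  -9.2   5. ] rod at handle [ 537.2 -120.4   40. ] handle end top corners [ 525.2 -238.7   46. ] [ 505.9 -235.    46. ]
hook fit yaw pts
```

```bash
cat >> h.py <<'E'
from scipy.spatial.transform import Rotation as R
G=160; Z0=8
def ori(yaw,flip=1):
    y=flip*np.array([-np.sin(yaw),np.cos(yaw),0]);x=np.array([0,0,-1.])
    return R.from_matrix(np.array([x,y,np.cross(x,y)]).T).as_rotvec()
def tcp(x,y,yaw,z): return [x-G*np.cos(yaw),y-G*np.sin(yaw),z+Z0]
E
python3 - <<'E'
from h import *
hk=(557.5,-7.5,1.388)
for f in(1,-1):
    print(f,[None if (q:=ctrl.solve_ik(tcp(x,y,a,z),ori(a,f))) is None else np.round(q,2).tolist() for x,y,a,z in((*hk,140),(*hk,0),(640,222,1.535,5),(635,80,1.535,5))])
E
```

```text
1 [None, None, [0.1, 0.61, 1.74, -0.0, 0.8, -3.01], None]
-1 [[-0.31, 0.32, 1.85, -0.0, 0.97, -0.12], [-0.31, 0.52, 1.93, -0.0, 0.69, -0.12], [0.1, 0.61, 1.74, -0.0, 0.8, 0.13], [-0.13, 0.61, 1.74, -0.0, 0.79, -0.09]]
```

Run:
```python
from h import *
hk=(557.5,-7.5,1.388);o=ori(hk[2],-1)
ctrl.movep(tcp(*hk,140),o)
print(ctrl.move_linear(tcp(*hk,0),v=120,force_limit=15))
ctrl.close_gripper(40)
st=ctrl.observe();print(st["width"],np.round(st["tcp_pos"],1),np.round(st["wrist_force"],1),st["time_s"])
ctrl.move_linear(tcp(*hk,38),v=80)
yaw=1.535
ctrl.move_linear(tcp(636,70,yaw,38),ori(yaw,-1),v=120)
st=ctrl.observe();print(st["width"],np.round(st["tcp_pos"],1),np.round(st["wrist_force"],1),st["time_s"])
s=viewer.read_camera("side");t=viewer.read_camera("top")
for p in(s,t): print([(np.round(d["xyz"]),round(d["p"],2)) for d in place_of(p,"hook")],[(np.round(d["xyz"]),round(d["p"],2)) for d in place_of(p,"tray")])
u=proj(t,[[636,70,60]])[0].astype(int);w=proj(s,[[636,70,60]])[0].astype(int);print(u,w)
cv2.imwrite("pics/c3.png",np.vstack([crop(s,w[0]-80,w[0]+80,w[1]-50,w[1]+10,800,300),crop(t,u[0]-60,u[0]+100,u[1]-30,u[1]+30,800,300)]))
```

```text
False
23.59082812842425 [ 528.5 -164.8    8. ] [-0.3  0.3  0.1] 5.85
23.977713492709814 [629.6 -90.3  45.9] [-1.1 -1.3 -1.7] 7.675
[(array([131., 379.,   2.]), 0.73)] [(array([639., 222.,  -2.]), 0.74)]
[(array([634.,  69.,  38.]), 0.97), (array([136., 380.,   6.]), 0.68)] []
[289  79] [362 206]
```

View pics/c3.png

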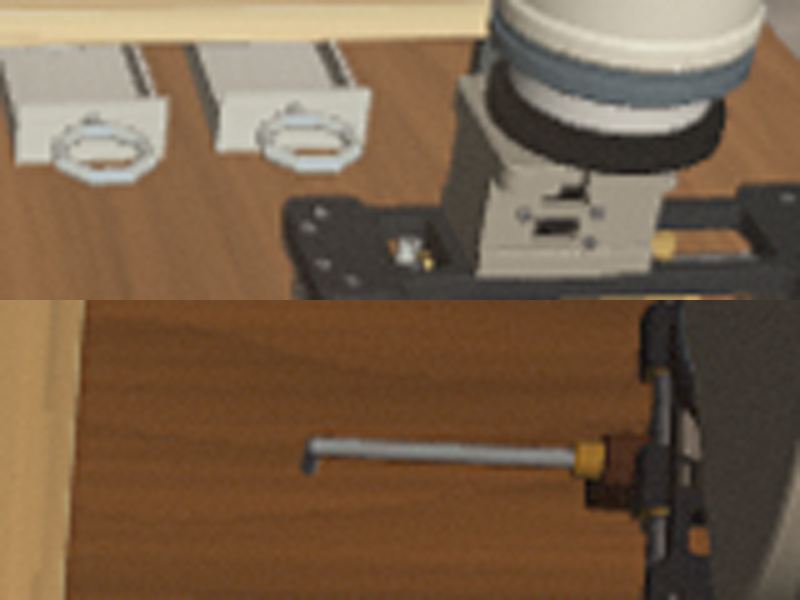

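The hook is held level, with its rod end at lower crop (312,445). The side view of the prong is hidden by the gripper. I'll compute the held prong position and then go in.

Run:
```python
from h import *
t=viewer.read_camera("top");u=[289,79]
Tc=lambda a,b,z:ray(t,(u[0]-60+(a+.5)/5-.5,u[1]-30+(b-300+.5)/5-.5),z)
a,b,tip=Tc(312,444,78),Tc(575,457,78),Tc(308,470,43)
print("rod end",a.round(1),"rod at handle",b.round(1),"tip",tip.round(1),"yaw",np.arctan2(*(a-b)[1::-1]),"rod len",np.linalg.norm(a-b))
```

```text
rod end [636.4  68.9  78. ] rod at handle [632.1 -46.   78. ] tip [634.7  68.2  43. ] yaw 1.5332815713293464 rod len 114.92347628550209
```

Run:
```python
from h import *
yaw=1.535
ctrl.move_linear(tcp(640.3,224,yaw,38),v=100)
hit=ctrl.move_linear(tcp(640.3,224,yaw,4),v=40,force_limit=6)
st=ctrl.observe();print(hit,st["width"],np.round(st["tcp_pos"],1),np.round(st["wrist_force"],1),st["time_s"])
s=viewer.read_camera("side");t=viewer.read_camera("top")
for p in (s,t): print([(np.round(d["xyz"]),round(d["p"],2)) for d in place_of(p,"hook")],[(np.round(d["xyz"]),round(d["p"],2)) for d in place_of(p,"tray")])
cv2.imwrite("pics/c4.png",crop(s,260,420,130,230,800,500))
```

```text
False 23.923532608035558 [634.8  64.1  12.2] [ 0.4  1.  -1.2] 10.7167
[(array([133., 378.,   0.]), 0.59)] [(array([640., 220.,  -1.]), 0.48)]
[] []
```

View pics/c4.png

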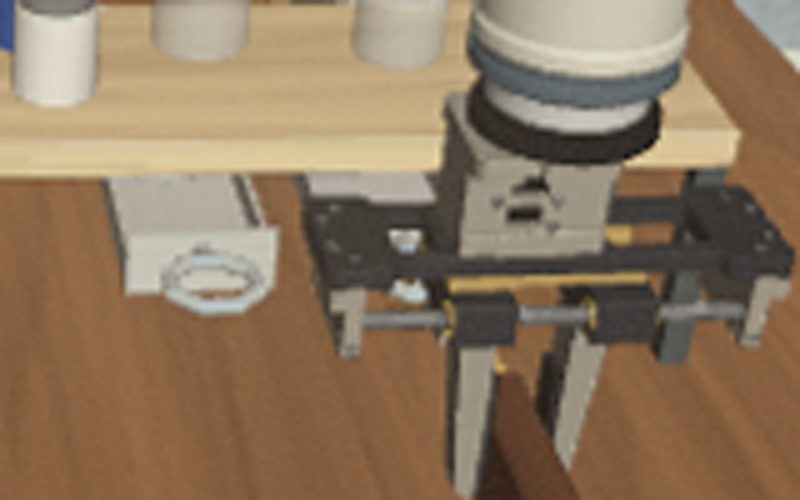

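No contact on lowering, so the prong is at full depth, though the gripper hides the eye. I'll pull part way and check that the tray follows.

Run:
```python
from h import *
yaw=1.535;d=40
ctrl.dwell(.2)
ctrl.move_linear(tcp(640.3-d*np.cos(yaw),224-d*np.sin(yaw),yaw,4),v=50)
st=ctrl.observe();print(np.round(st["tcp_pos"],1),np.round(st["wrist_force"],1),st["time_s"])
t=viewer.read_camera("top")
cv2.imwrite("pics/c5.png",crop(t,110,260,0,190,474,600))
```

```text
[633.1  24.   12. ] [ 0.5  0.2 -2.6] 12.1667
```

View pics/c5.png

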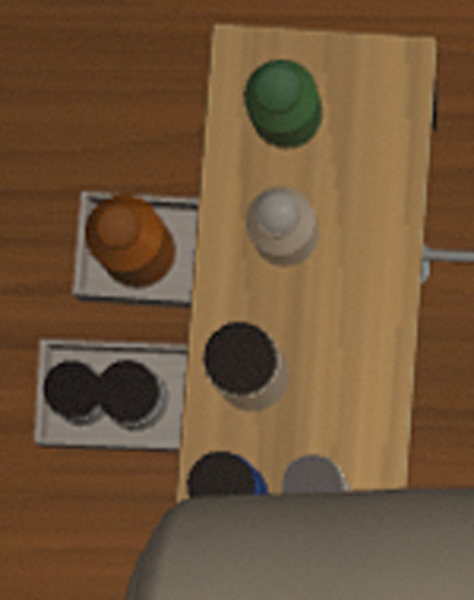

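The tray follows: its far end moved from column 41 to 79, about 27 mm, and the tins' tray is unmoved. I'll pull the rest, ease the prong forward, and set the rod down.

Run:
```python
from h import *
yaw=1.535
def P(d,z): return tcp(640.3-d*np.cos(yaw),224-d*np.sin(yaw),yaw,z)
ctrl.move_linear(P(147,4),v=50); ctrl.dwell(.2)
ctrl.move_linear(P(138,4),v=30)
print(ctrl.move_linear(P(138,-.5),v=15,force_limit=4))
st=ctrl.observe();print(np.round(st["tcp_pos"],1),np.round(st["wrist_force"],1),st["time_s"])
ctrl.gripper_open(); ctrl.dwell(.2)
p=ctrl.observe()["tcp_pos"]
ctrl.move_linear([p[0],p[1],170],v=100)
ctrl.movep([350,-300,260],ori(yaw,-1))
s=viewer.read_camera("side");t=viewer.read_camera("top")
for q in (s,t):
  for n in("hook","tray","other_tray"): print(n,[(np.round(d["xyz"]),round(d["p"],2)) for d in place_of(q,n)])
cv2.imwrite("pics/c6.png",np.vstack([crop(s,220,420,120,270,800,600)[::1]]))
cv2.imwrite("pics/c7.png",crop(t,110,430,0,190,800,475))
print(ctrl.observe()["time_s"])
```

```text
True
[629.8 -73.9   8. ] [-2.1 -0.9  4.8] 15.4833
hook []
tray [(array([634.,  85.,   3.]), 0.87)]
other_tray []
hook [(array([138., 382.,   4.]), 0.74), (array([633.,  85.,   1.]), 0.67)]
tray [(array([636.,  92.,  -5.]), 0.59)]
other_tray []
20.325
```

View pics/c6.png

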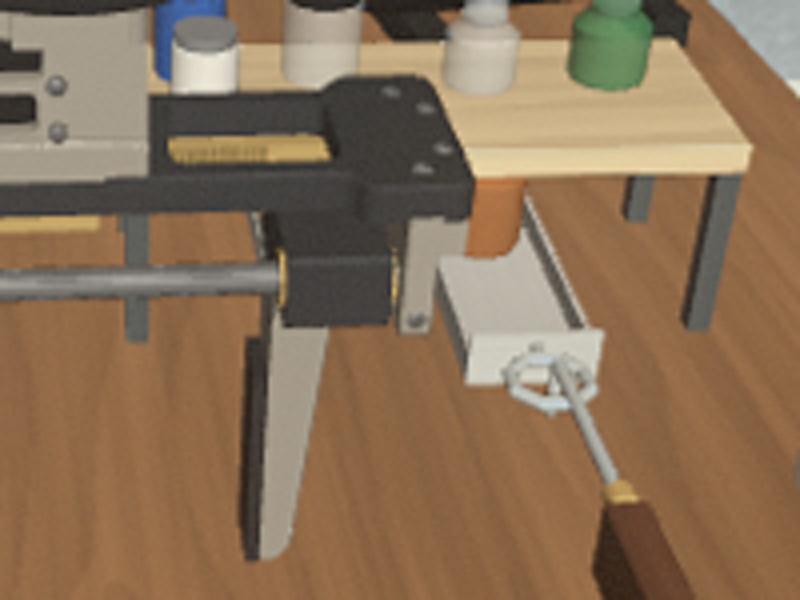

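View pics/c7.png

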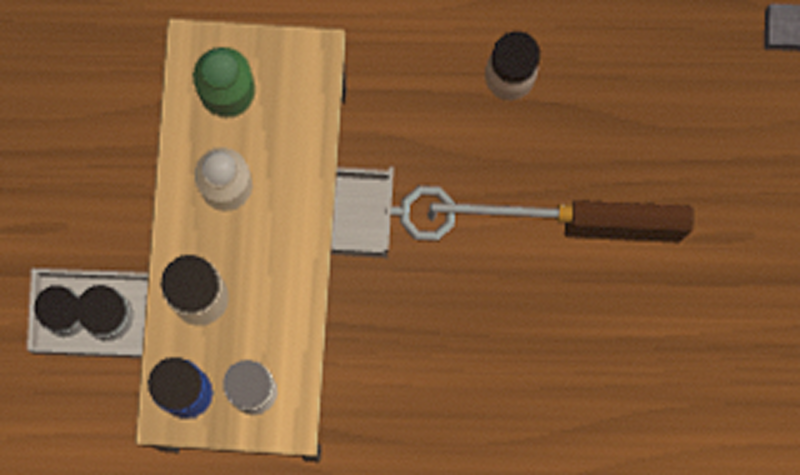

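Run:
```python
from h import *
t=viewer.read_camera("top")
T=lambda u,v,z:ray(t,(110+u/2.5,v/2.5),z)
e=T(428,213,25);ys=1.5238
print("eye",e.round(1),"shelf x",(e[:2]-[584.6,246.5])@[np.cos(ys),np.sin(ys)])
print(ctrl.observe()["wrist_force"].round(1) if hasattr(ctrl.observe()["wrist_force"],'round') else ctrl.observe()["wrist_force"])
ctrl.close_job()
```

```text
eye [633.4  87.6  25. ] shelf x -156.41979130283576
[ 0.3 -0.8 -0.1]
the job is handed in; nothing more can be done
```

I gripped the brown hooked rod by its handle and lowered its prong into the eye of the tray with the amber jar. I then drew that tray out, set the rod down with its prong still in the eye, let go, moved the arm clear and handed the job in. `close_job` gives no verdict.

**Last checks:**
- **Jar tray:** its eye is about 156 mm in front of the shelf's middle (allowed 114 to 205 mm). That puts its front wall about 47 mm in front of the shelf's edge.
- **Rod:** it stands on its handle in both final pictures. I judged this by eye and did not measure the tilt.
- **Tins tray:** it looks unmoved in the top view.
- **Robot:** it is clear of everything, with wrist force close to zero. The clock read about 20 s of the 48 s allowed.

**What disagreed or went unseen:**
- **Estimates:** position estimates from the two cameras and the networks differed by 3 to 7 mm, within the clearances I had.
- **Prong in the eye:** the gripper hid the prong as it went in. I confirmed it only because nothing resisted the lowering and the tray followed the pull.
- **Set-down:** the rod's lowering stopped on its force limit at base height, which is bench contact.

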